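Hold back the belt tensioner in the drive drawer

TASK

A new drive belt is about to be fitted: pull the cabinet's top drawer fully out by its handle, then use the gripper's fingers to push the sprung tensioner arm at its white idler roller away from the two toothed pulleys, well past its ratchet click, towards its end stop. Finish while still holding the arm pushed back there with the fingers - do not let go, it would spring back - and leave the lower drawer shut and the other things on the bench and cabinet where they are.

Things in the scene. Friction and masses are not known exactly. Their poses are not given: they have to be found in the camera images.
- cabinet: two-drawer grey drive cabinet fixed on the table, 280 mm deep (x) x 320 mm wide (y) x 200 mm tall; origin at the middle of the carcass's front lower edge, at table height; its own -x axis is its front, towards the robot, and its +y is the left side as the robot sees it; it may stand turned by up to 0.28 rad. Drawer fronts are 12 mm plates in front of the carcass
- handle (a point): middle of the top drawer's handle: a round steel bar 12 mm thick and 100 mm long, level, along the cabinet's y, its centre line 42 mm in front of the drawer's front plate and 160 mm above the table (40 mm below the cabinet's top). It moves with the drawer. The lower drawer has the same kind of handle, 57 mm above the table
- drawer (a joint): top drawer's travel along the cabinet's -x, m: 0 shut, 0.14 fully out on its stop; starts between 0 and 0.03; slides with about 2.5 N of friction and stays where it is left. Its 35 mm side walls end 149 mm above the table, its floor is 114 mm above the table, its front plate ends 190 mm above the table
- lower_drawer (a joint): lower drawer's travel, m, 0 shut: it is shut and stays shut
- idler (a point): top centre of the idler, a white upright free-spinning roller 20 mm in diameter on the arm's front end, at rest 42 mm behind the drawer's inner front; it reaches from 135 to 169 mm above the table, a bolt head 3 mm higher; the 16 mm wide bar under it has its top at 133 mm. Two low toothed pulleys stand on its +y side, about 80 mm off; both sides of the roller are free for 60 mm
- tensioner: tensioner arm with its idler: aluminium bar, 65 mm hub disc with one ratchet tooth, coil spring on the pivot; origin on the idler's axis, own +x points along the bar to the pivot, 75 mm off. The spring resists with 5 N at the idler at rest, 9 N at the stop; the click adds 1 to 3 N between 0.16 and 0.28 rad. The click does not lock: let go, the arm springs back to 0
- tensioner_swing (a joint): angle of the tensioner arm, rad: 0 at rest (idler 24 mm to the +y side of the pivot), growing as the idler is pushed towards the cabinet's -y side, away from the toothed pulleys (counter-clockwise from above); at 0.33 the bar lies along the cabinet's x; the click is over at 0.40 (30 mm of idler travel); end stop at 0.66 (49 mm)
- pawl (a joint): travel of the sprung steel pawl slider beside the hub, m: 0 seated, rises to 0.002 or 0.003 while the tooth passes under it (arm at 0.28) and snaps back to 0 after the click
- cartridge: empty upright dispensing cartridge, clear 26 mm tube with a green cap, in a 60 mm square grey foot, 148 mm tall; stands beside the drawer's path, some 200 to 225 mm to the cabinet's +y side; bystander, origin at the centre of its underside
- bearing_block: steel linear bearing block 60 x 45 x 24 mm on the table beside the drawer's path, some 200 to 225 mm to the cabinet's -y side; bystander, origin at the centre of its underside
- thumbwheel: black knurled thumbwheel, 44 mm across, 28 mm tall, on the cabinet's top, some 50 to 90 mm behind its front edge; bystander, origin at the centre of its underside
- camera: small black camera, 34 mm cube-like body with a round lens on top, 40 mm tall, on the cabinet's top, some 50 to 90 mm behind its front edge; bystander, origin at the centre of its underside
- jar: amber jar 60 mm across, 75 mm tall, on the table to the robot's left; bystander, origin at the centre of its underside
- dish: aluminium parts dish 90 mm across, 30 mm tall, on the table to the robot's left; bystander, origin at the centre of its underside
- screwdriver: black-handled screwdriver lying on the table to the robot's right; bystander, origin under its middle
- tray: grey two-compartment tray 90 x 80 x 35 mm, on the table to the robot's right; bystander, origin at the centre of its underside

How it is judged:
By the outcome, as a careful person would: the job done as asked, in the order asked, and still so for the second after the job is handed in, while the arm keeps its last pose, push and grip.
It also fails if it takes over 42 s, if anything falls off the work surface, if the arm or the gripper's body presses on something with over 40 N, if the wrist force passes 120 N, or if a joint passes its speed limit or range.

ROBOT

A 7-joint arm with a two-finger parallel gripper is mounted at the origin on the work surface. World frame = base frame: x ahead of the robot, y to its left, z up, the work surface at z = 0. Lengths are in m, angles in degrees, forces in N, time in s.
With the tool pointing down it reaches from about 0.35 to 0.9 m from the base axis. Payload 8.1 kg.
Tool frame: the origin (TCP) lies on the centre line of the jaws, within the pads' length; the fingertips stand ahead of it and the grasp point (between the pads) lies 5 mm behind it (manip.tip_extent is the z of the fingertips in the tool frame, in m); z points along the fingers, x is the direction in which the jaws open and shut, and the axes are right-handed (so a half turn about z gives the same grasp; the last joint's range is limited). The gripper opens to 92 mm and grips with 3 to 60 N. Pads are 19 mm wide; open, the fingers measure 130 mm over their backs; the gripper's body (75 mm by 190 mm) begins 47 mm behind the grasp point.
Start: joints at [-71.253, 24.895, 1.432, 90.138, -0.665, 64.973, -4.303], TCP at [0.26, 0.568, 0.241] pointing down, gripper open.
Joint ranges: [-149.89, 149.89], [-25.12, 119.58], [-72.63, 75.52], [4.76, 147.25], [-75.54, 255.54], [6.69, 114.76], [-157.13, 157.13]. Speed limits (degrees/s): [127.2, 127.2, 172.46, 172.46, 180, 180, 180].

INTERFACE

Orientations are given as [roll, pitch, yaw] about the fixed x, y, z axes, in that order (R = Rz(yaw) Ry(pitch) Rx(roll)).
In Python, from cell import manip gives the robot as it stands.
- The arm moves only by the tool send_rows, never from a script. Its arguments are lists of equal length, an entry for each row: "delta_pos": the shift along the tool's x, y, z as a fraction of full scale, a list of three; "turn": the turn, a rotation vector about the tool's x, y, z as a fraction of full scale, a list of three; "claw": the finger opening in mm, from 0 to 91.8. A call has 1 to 5 rows; each row shifts and turns the pose as measured when the row begins, along the tool's axes as they then stand; what a row does not reach is not made up. Full scale, the value 1, is 750 mm for a shift and pi rad for a turn. A row lasts 1/12 s, in which the tool goes at most 41.7 mm and 7.16 degrees, less where a joint would pass 70% of its speed; a pose out of reach is approached as far as the arm can. A call with a number of a shift or a turn outside -1 to 1 is refused whole. A call with a gripper value outside its range is refused whole. The fingers move at their own pace and stop on an object; the grip force is fixed at half the most. Time passes only in rows, so rows that do not move let the fingers close. It gives the time, the measured TCP pose, the force and the opening at its end, in the units of the state.
- manip.get_obs(): the state, without advancing time (a new reading comes with each control period).
- manip.get_image(name): name is "scene" or "top"; returns a dict with "frame" (480x640x3 uint8, red, green, blue), "range_z" (480x640 float32, m along the optical axis (not along the pixel's ray), 0 where there is no reading), "fx", "fy", "cx", "cy" (pixels), "rvec" (rotation vector, rad) and "tvec" (3), from world to camera coordinates, as OpenCV has them. Camera axes: x right, y down, z forward; pixel columns grow to the right and rows downward; lengths in m; the calibration is good to about 2 mm. A picture is of the moment at which its call begins.
- manip.sign_off(): hands the job in, once; it reports no verdict.
The state is a dict: "t": time; "qpos": joint angles; "joint_vel": joint speeds; "tau": joint torques, N m; "position": TCP position; "tool_rot": TCP orientation; "wrist_force": force on the tool from outside, world axes, zero at the start; "ft_torque": the same for the moment, N m; "width": finger opening in m.
Only numpy, scipy, OpenCV 4.12 (cv2) and the standard library are available. Lean on these libraries where they do the work, as an engineer would, in place of code of your own. Each camera call takes 0.05 s, during which the arm holds its last target.

## Working session

There is one attempt and no reset: what is moved stays moved. The work goes in short steps, Python scripts to look and compute and a tool call to move; the robot and the scene stay as the last step left them, time stands still between calls to the robot, and variables do not carry over. Pictures are saved under pics/ and viewed, and the job is handed in when it is done.

Besides the shell and the picture viewer there is one more tool, called after "Emit:" as name(argument=value, ...), one argument or row to a line, values as JSON. send_rows: Moves the arm, as the interface text tells. Its arguments: {"type":"object","properties":{"delta_pos":{"type":"array"},"turn":{"type":"array"},"claw":{"type":"array"}},"required":["delta_pos","turn","claw"]}

```bash
mkdir -p pics; ls
cat > h.py <<'E'
import numpy as np, cv2
from cell import manip
from scipy.spatial.transform import Rotation as Ro
def cap(name,fn=None):
    im=manip.get_image(name)
    np.savez(''+name+'.npz',**{k:np.array(v) for k,v in im.items()})
    if fn: cv2.imwrite('pics/'+fn,im['frame'][:,:,::-1])
    return im
def load(name): 
    d=np.load(''+name+'.npz'); return {k:d[k] for k in d.files}
def px2w(im,u,v,z=None):
    R,_=cv2.Rodrigues(np.array(im['rvec'],float)); t=np.array(im['tvec'],float).reshape(3)
    ray=np.array([(u-im['cx'])/im['fx'],(v-im['cy'])/im['fy'],1.])
    if z is None: d=im['range_z'][int(round(v)),int(round(u))]; return R.T@(ray*d-t)
    c=-R.T@t; w=R.T@ray; return c+w*(z-c[2])/w[2]
def crop(im,u0,v0,u1,v1,fn,s):
    cv2.imwrite('pics/'+fn,cv2.resize(im['frame'][v0:v1,u0:u1,::-1],None,fx=s,fy=s,interpolation=cv2.INTER_CUBIC))
E
python3 - <<'E'
from h import *
print(manip.get_obs()); print(manip.tip_extent)
for n in('scene','top'):
    im=cap(n,n+'1.png')
    R,_=cv2.Rodrigues(np.array(im['rvec'],float));print(n,-R.T@np.array(im['tvec']).reshape(3),R)
E
```

```text
pics
{'t': 0.0, 'qpos': array([-71.25348578,  24.936655  ,   1.42968997,  90.1874129 ,
        -0.66515081,  64.9730276 ,  -4.30389832]), 'joint_vel': array([-0.01098329, -0.01494716, -0.12165021,  0.08254749, -0.05689821,
       -0.01683136, -0.09355129]), 'tau': array([ 7.61804113e-04, -6.67859459e+01,  9.85073335e-01, -3.14458787e+01,
       -6.06192020e-02,  4.30799474e-02,  1.32711134e-04]), 'position': array([0.2602623 , 0.56771121, 0.23995391]), 'tool_rot': array([1.79992869e+02, 8.85042949e-02, 6.53707947e+01]), 'wrist_force': array([0.01972418, 1.21695927, 0.17823261]), 'ft_torque': array([ 0.01895731, -0.04296601,  0.03493765]), 'width': 0.09175713071569051}
0.014
scene [1.05590984 0.49760498 1.29637543] [[-7.35941968e-01  6.77044565e-01  2.77789180e-04]
 [ 5.85199114e-01  6.36312937e-01 -5.02640869e-01]
 [-3.40487029e-01 -3.69751948e-01 -8.64495275e-01]]
top [ 0.48411017 -0.01811196  1.67589678] [[-1.85026310e-04 -9.99884810e-01 -1.51767178e-02]
 [-9.97457727e-01  1.26603415e-03 -7.12494235e-02]
 [ 7.12604305e-02  1.51249514e-02 -9.97343064e-01]]
```

View pics/top1.png

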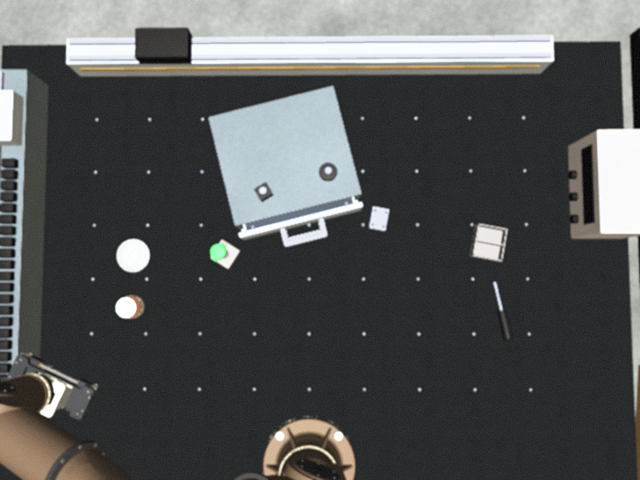

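View pics/scene1.png

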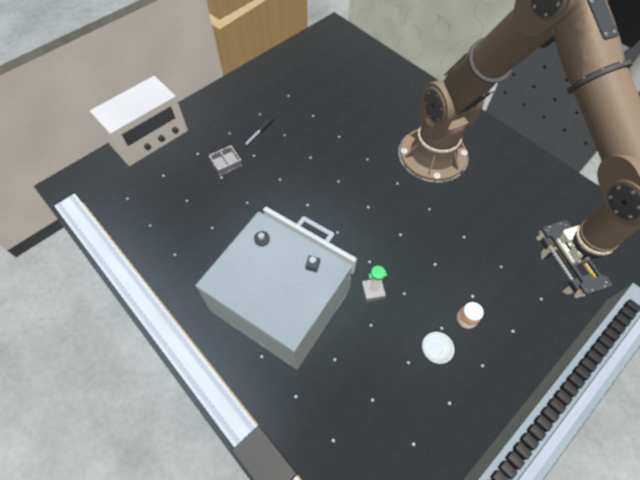

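The top view shows the cabinet in the middle (front edge from about (235,222) to (360,200)). Its handle is near (304,232), with the cartridge at (222,252) and the bearing block at (380,217). I'll enlarge it.

Run:
```python
from h import *
im=load('top'); crop(im,200,80,400,280,'top1c.png',3)
im2=load('scene'); crop(im2,190,190,400,370,'scene1c.png',3.5)
for n,u,v,z in [('backL',209,116,.2),('backR',333,86,.2),('frontR',360,197,.2),('frontL',234,224,.2)]:
    print(n,px2w(im,u,v,z),px2w(im,u,v))
```

```text
backL [0.90080276 0.24606723 0.2       ] [0.95661318 0.28145052 0.00232328]
backR [ 0.97532803 -0.0621938   0.2       ] [ 0.97695308 -0.06233963  0.19511743]
frontR [ 0.69704083 -0.12743785  0.2       ] [ 0.72558454 -0.14209317  0.00215362]
frontL [0.63105802 0.18156552 0.2       ] [0.65061121 0.20813503 0.00361409]
```

View pics/top1c.png

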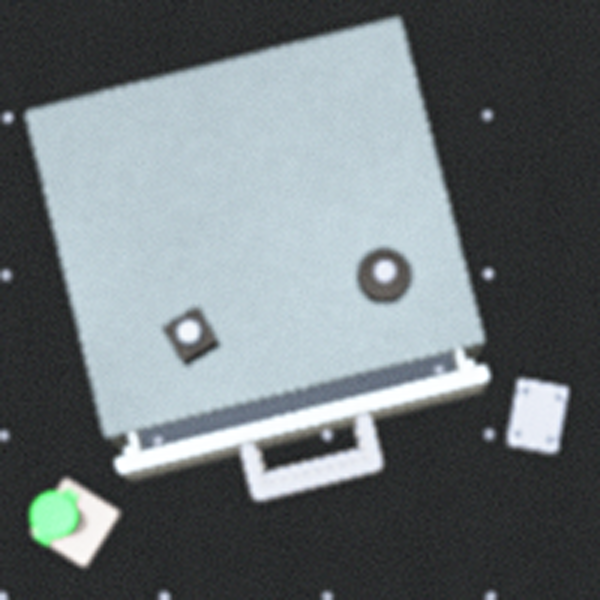

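View pics/scene1c.png

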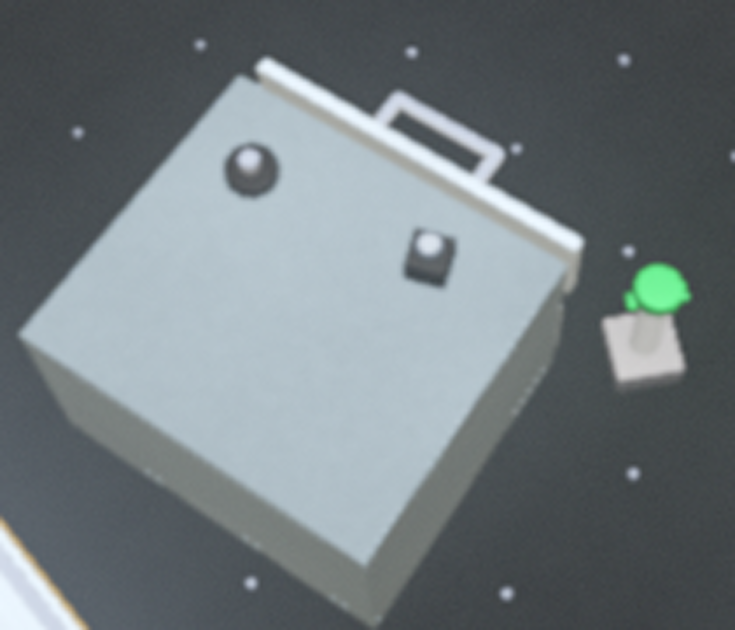

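Run:
```python
from h import *
im=load('top')
f=lambda U,V,z:px2w(im,(U+.5)/3-.5+200,(V+.5)/3-.5+80,z)
P={n:f(U,V,.2) for n,U,V in [('bL',25,109),('bR',402,16),('fR',485,343),('fL',105,437)]}
for k in P:print(k,P[k].round(4))
print('w',np.linalg.norm(P['bL']-P['bR']),np.linalg.norm(P['fL']-P['fR']),'d',np.linalg.norm(P['bL']-P['fL']),np.linalg.norm(P['bR']-P['fR']))
c=sum(P.values())/4
yv=(P['fL']-P['fR']+P['bL']-P['bR']);xv=P['bL']-P['fL']+P['bR']-P['fR']
a1=np.arctan2(-yv[0],yv[1]);a2=np.arctan2(xv[1],xv[0]);print(a1,a2)
a=(a1+a2)/2;ex=np.array([np.cos(a),np.sin(a),0]);ey=np.array([-np.sin(a),np.cos(a),0])
o=c-.14*ex;o[2]=0
print('origin',o,'yaw',a,np.degrees(a))
def loc(p): d=p-o; return np.array([d@ex,d@ey,p[2]]).round(4)
for n,U,V,z in [('hL',256,489,.166),('hR',379,460,.166),('plateL',117,464,.19),('plateR',488,372,.19),('plateTopR',488,365,.19),('cart',55,518,.148),('cart foot',85,523,.02),('bb',538,416,.024),('cam',190,332,.24),('thumb',385,272,.228)]:
    print(n,loc(f(U,V,z)),f(U,V,z).round(4))
# depth check around handle
h=f(317,474,.16)
for U,V in [(317,474),(317,476),(300,477),(340,469),(250,432),(300,420)]:
    print(U,V,px2w(im,(U+.5)/3-.5+200,(V+.5)/3-.5+80).round(4),loc(px2w(im,(U+.5)/3-.5+200,(V+.5)/3-.5+80)))
```

```text
bL [0.9008 0.2486 0.2   ]
bR [ 0.9779 -0.0639  0.2   ]
fR [ 0.7044 -0.1308  0.2   ]
fL [0.6278 0.1799 0.2   ]
w 0.32177791801887373 0.31997600675700766 d 0.28154230810420106 0.2814743696156278
0.24188561622347932 0.24314998210926353
origin [0.66682007 0.0248414  0.        ] yaw 0.24251779916637142 13.895246349034396
hL [-0.0692  0.0513  0.166 ] [0.5874 0.058  0.166 ]
hR [-0.0704 -0.054   0.166 ] [ 0.6115 -0.0445  0.166 ]
plateL [-0.0235  0.1566  0.19  ] [0.6064 0.1712 0.19  ]
plateR [-0.0235 -0.1576  0.19  ] [ 0.6819 -0.1338  0.19  ]
plateTopR [-0.0178 -0.1591  0.19  ] [ 0.6877 -0.1339  0.19  ]
cart [-0.0506  0.2224  0.148 ] [0.5643 0.2286 0.148 ]
cart foot [-0.0502  0.2152  0.02  ] [0.5664 0.2217 0.02  ]
bb [-0.0553 -0.2097  0.024 ] [ 0.6635 -0.192   0.024 ]
cam [0.0597 0.0702 0.24  ] [0.7079 0.1073 0.24  ]
thumb [ 0.071  -0.0932  0.228 ] [ 0.7581 -0.0486  0.228 ]
317 474 [0.5993 0.0071 0.1725] [-0.0698 -0.001   0.1725]
317 476 [0.5977 0.0071 0.1724] [-0.0714 -0.0006  0.1724]
300 477 [0.5973 0.0214 0.1661] [-0.0683  0.0133  0.1661]
340 469 [ 0.604  -0.012   0.1652] [-0.0698 -0.0206  0.1652]
250 432 [0.6329 0.062  0.1879] [-0.024   0.0442  0.1879]
300 420 [0.6428 0.0208 0.1876] [-0.0243  0.0019  0.1876]
```

The cabinet measures 321 x 281 mm, so it agrees with the data: origin (0.667, 0.025), yaw 13.9°. The handle is at local x -0.070, which puts the drawer about 16 mm out. First I'll turn the gripper to the cabinet's yaw.

Emit:
send_rows(
  delta_pos=[
    [0,0,0],
    [0,0,0],
    [0,0,0],
    [0,0,0],
    [0,0,0],
  ],
  turn=[
    [0,0,0.036],
    [0,0,0.036],
    [0,0,0.036],
    [0,0,0.036],
    [0,0,0.036],
  ],
  claw=[30,30,30,30,30],
)

```text
t: 0.52
position: [0.2601, 0.5661, 0.2376]
tool_rot: [179.8, 0.3, 31.8]
wrist_force: [-0.5, 0.3, -0.5]
width: 0.063
```

```bash
cat >> h.py <<'E'
O=np.array([.6668,.0248,0]);A=.2425
EX=np.array([np.cos(A),np.sin(A),0]);EY=np.array([-np.sin(A),np.cos(A),0])
def L2W(x,y,z): return O+EX*x+EY*y+np.array([0,0,z])
def W2L(p): d=np.asarray(p)-O; return np.array([d@EX,d@EY,p[2]])
def go(target,yaw=np.degrees(A)):
    o=manip.get_obs(); R=Ro.from_euler('xyz',o['tool_rot'],degrees=True)
    d=R.inv().apply(np.asarray(target)-o['position'])
    Rt=Ro.from_euler('xyz',[180,0,yaw],degrees=True)
    rv=(R.inv()*Rt).as_rotvec()
    print('t',round(o['t'],2),'pos',o['position'].round(4),'loc',W2L(o['position']).round(4),'rpy',o['tool_rot'].round(2),'F',o['wrist_force'].round(1),'w',round(o['width'],4))
    print('delta frac',(d/.75).round(4),'mm',(d*1e3).round(1),'turn frac',(rv/np.pi).round(4))
E
python3 -c "
from h import *
go(L2W(-.07,0,.24))"
```

```text
t 0.52 pos [0.2601 0.5661 0.2376] loc [-0.2649  0.6231  0.2376] rpy [179.79   0.3   31.8 ] F [-0.5  0.3 -0.5] w 0.063
delta frac [-0.0082  0.8705  0.    ] mm [ -6.1 652.8   0. ] turn frac [0.0014 0.0015 0.0995]
```

Emit:
send_rows(
  delta_pos=[
    [0,0,0],
    [0,0,0],
    [0,0,0],
    [0,0,0],
  ],
  turn=[
    [0,0,0.036],
    [0,0,0.036],
    [0,0,0.03],
    [0,0,0],
  ],
  claw=[30,30,30,30],
)

```text
t: 0.85
position: [0.2594, 0.565, 0.2357]
tool_rot: [179.5, 0.3, 12.1]
wrist_force: [-0.4, 0.1, 0.7]
width: 0.0364
```

```bash
python3 -c "
from h import *
go(L2W(-.07,0,.24))"
```

```text
t 0.85 pos [0.2594 0.565  0.2357] loc [-0.2658  0.6223  0.2357] rpy [179.51   0.32  12.14] F [-0.4  0.1  0.7] w 0.0364
delta frac [ 2.862e-01  8.214e-01 -4.000e-04] mm [ 2.147e+02  6.160e+02 -3.000e-01] turn frac [ 0.0027  0.0018 -0.0097]
```

Emit:
send_rows(
  delta_pos=[
    [0.0178,0.0512,-0.002],
    [0.0178,0.0512,-0.002],
    [0.0178,0.0512,-0.002],
    [0.0178,0.0512,-0.002],
    [0.0178,0.0512,-0.002],
  ],
  turn=[
    [0.0027,0.0018,-0.0097],
    [0,0,0],
    [0,0,0],
    [0,0,0],
    [0,0,0],
  ],
  claw=[30,30,30,30,30],
)

```text
t: 1.27
position: [0.365, 0.3985, 0.2398]
tool_rot: [-179.9, 0.3, 16.1]
wrist_force: [1.9, 0.6, 0.1]
width: 0.03
```

Emit:
send_rows(
  delta_pos=[
    [0.0178,0.0512,-0.002],
    [0.0178,0.0512,-0.002],
    [0.0178,0.0512,-0.002],
    [0.0178,0.0512,-0.002],
    [0.0178,0.0512,-0.002],
  ],
  turn=[
    [0,0,0],
    [0,0,0],
    [0,0,0],
    [0,0,0],
    [0,0,0],
  ],
  claw=[30,30,30,30,30],
)

```text
t: 1.68
position: [0.4844, 0.2274, 0.2469]
tool_rot: [-179.9, 0.3, 17.3]
wrist_force: [0.5, 1.5, -0.0]
width: 0.03
```

```bash
python3 -c "
from h import *
go(L2W(-.07,0,.24))"
```

```text
t 1.68 pos [0.4844 0.2274 0.2469] loc [-0.1284  0.2405  0.2469] rpy [-179.92    0.28   17.32] F [ 0.5  1.5 -0. ] w 0.03
delta frac [0.0586 0.3247 0.0084] mm [ 44.  243.6   6.3] turn frac [-0.0004  0.0016  0.019 ]
```

Emit:
send_rows(
  delta_pos=[
    [0.01,0.054,0],
    [0.01,0.054,0],
    [0.01,0.054,0],
    [0.01,0.054,0],
    [0.01,0.054,0],
  ],
  turn=[
    [0,0,0.012],
    [0,0,0.006],
    [0,0,0.003],
    [0,0,0],
    [0,0,0],
  ],
  claw=[30,30,30,30,30],
)

```text
t: 2.1
position: [0.5739, 0.0395, 0.2467]
tool_rot: [-179.9, 0.2, 14.5]
wrist_force: [0.5, 0.5, 0.6]
width: 0.0297
```

```bash
python3 -c "
from h import *
go(L2W(-.07,0,.22))"
```

```text
t 2.1 pos [0.5739 0.0395 0.2467] loc [-0.0866  0.0365  0.2467] rpy [-179.93    0.22   14.55] F [0.5 0.5 0.6] w 0.0297
delta frac [0.0218 0.049  0.0354] mm [16.3 36.8 26.6] turn frac [-0.0004  0.0012  0.0036]
```

Emit:
send_rows(
  delta_pos=[
    [0.018,0.042,0.01],
    [0.006,0.012,0.015],
    [0.002,0.002,0.012],
    [0,0,0],
  ],
  turn=[
    [0,0,0.003],
    [0,0,0.001],
    [0,0,0],
    [0,0,0],
  ],
  claw=[30,30,30,30],
)

```text
t: 2.43
position: [0.6062, -0.0112, 0.2179]
tool_rot: [179.7, 0.2, 13.7]
wrist_force: [-0.3, 0.4, -0.2]
width: 0.0299
```

```bash
python3 -c "
from h import *
go(L2W(-.07,0,.16))"
```

```text
t 2.43 pos [ 0.6062 -0.0112  0.2179] loc [-0.0675 -0.0204  0.2179] rpy [179.74   0.18  13.75] F [-0.3  0.4 -0.2] w 0.0299
delta frac [-0.0031 -0.0275  0.0771] mm [ -2.4 -20.6  57.8] turn frac [ 0.0015  0.001  -0.0008]
```

Emit:
send_rows(
  delta_pos=[
    [-0.003,-0.024,0],
    [0,0,0],
    [0,0,0],
  ],
  turn=[
    [0.0015,0.001,0],
    [0,0,0],
    [0,0,0],
  ],
  claw=[30,30,30],
)

```text
t: 2.68
position: [0.5974, 0.0098, 0.217]
tool_rot: [-179.9, 0.2, 14.1]
wrist_force: [0.2, -0.2, -0.4]
width: 0.0299
```

```bash
python3 -c "
from h import *
go(L2W(-.07,0,.16))
im=cap('top','top2.png'); crop(im,200,120,400,280,'top2c.png',4)"
```

```text
t 2.68 pos [0.5974 0.0098 0.217 ] loc [-0.071   0.0021  0.217 ] rpy [-1.7987e+02  1.7000e-01  1.4130e+01] F [ 0.2 -0.2 -0.4] w 0.0299
delta frac [0.0015 0.003  0.0759] mm [ 1.1  2.3 56.9] turn frac [-0.0007  0.0009  0.0013]
```

View pics/top2c.png

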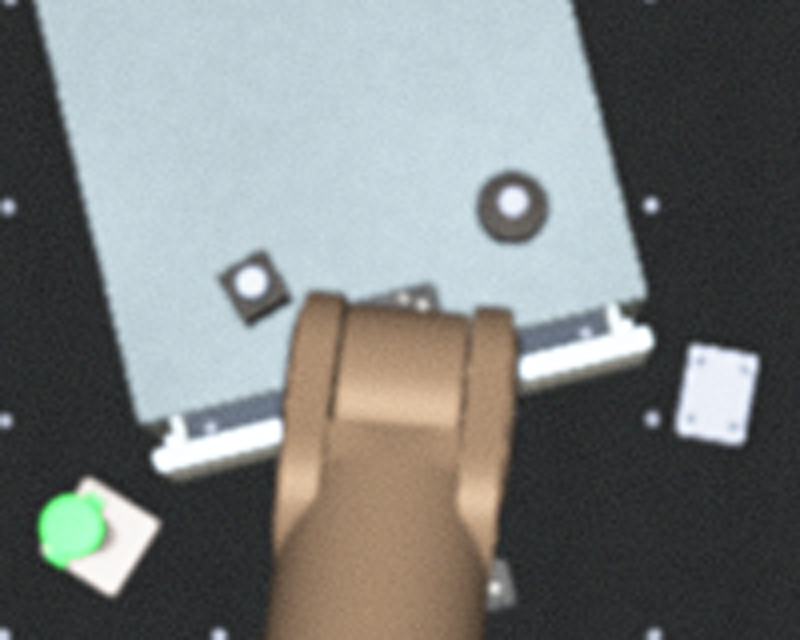

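The gripper is centred over the handle. The camera and thumbwheel are clear of its body, so I'll descend.

Emit:
send_rows(
  delta_pos=[
    [0.0015,0.002,0.025],
    [0,0,0.025],
    [0,0,0.018],
    [0,0,0.004],
  ],
  turn=[
    [-0.0007,0.0009,0.0013],
    [0,0,0],
    [0,0,0],
    [0,0,0],
  ],
  claw=[30,30,30,30],
)

```text
t: 3.07
position: [0.5996, 0.016, 0.1647]
tool_rot: [-179.8, -0.4, 14.6]
wrist_force: [-0.2, -0.2, -0.1]
width: 0.03
```

```bash
python3 -c "
from h import *
go(L2W(-.07,0,.16))"
```

```text
t 3.07 pos [0.5996 0.016  0.1647] loc [-0.0674  0.0076  0.1647] rpy [-179.83   -0.37   14.58] F [-0.2 -0.2 -0.1] w 0.03
delta frac [-0.0037  0.0102  0.0062] mm [-2.8  7.6  4.6] turn frac [-0.001  -0.0021  0.0038]
```

Emit:
send_rows(
  delta_pos=[
    [-0.003,0.007,0.006],
    [0,0,0.001],
    [0,0,0],
  ],
  turn=[
    [-0.001,-0.002,0.003],
    [0,0,0],
    [0,0,0],
  ],
  claw=[30,30,20],
)

```text
t: 3.32
position: [0.5984, 0.012, 0.1598]
tool_rot: [-180.0, 0.0, 14.2]
wrist_force: [0.8, 1.0, 0.4]
width: 0.0264
```

```bash
python3 -c "
from h import *
go(L2W(-.07,0,.16))"
```

```text
t 3.32 pos [0.5984 0.012  0.1598] loc [-0.0695  0.004   0.1598] rpy [-1.7998e+02  3.0000e-02  1.4210e+01] F [0.8 1.  0.4] w 0.0264
delta frac [-0.0007  0.0053 -0.0002] mm [-0.5  4.  -0.2] turn frac [-0.0001  0.0002  0.0017]
```

Now I'll close on the bar.

Emit:
send_rows(
  delta_pos=[
    [0,0,0],
    [0,0,0],
    [0,0,0],
    [0,0,0],
    [0,0,0],
  ],
  turn=[
    [0,0,0],
    [0,0,0],
    [0,0,0],
    [0,0,0],
    [0,0,0],
  ],
  claw=[10,5,2,2,2],
)

```text
t: 3.73
position: [0.5985, 0.0119, 0.1611]
tool_rot: [-180.0, -0.0, 14.2]
wrist_force: [-0.1, 0.6, -3.1]
width: 0.0112
```

```bash
python3 -c "
from h import *
go(L2W(-.194,0,.16))"
```

```text
t 3.73 pos [0.5985 0.0119 0.1611] loc [-0.0694  0.0039  0.1611] rpy [-1.7998e+02 -2.0000e-02  1.4200e+01] F [-0.1  0.6 -3.1] w 0.0112
delta frac [-0.1661  0.0043  0.0014] mm [-124.6    3.2    1. ] turn frac [-0.0001 -0.0001  0.0017]
```

Emit:
send_rows(
  delta_pos=[
    [-0.012,0,0],
    [-0.02,0,0],
    [-0.025,0,0],
    [-0.025,0,0],
    [-0.025,0,0],
  ],
  turn=[
    [0,0,0],
    [0,0,0],
    [0,0,0],
    [0,0,0],
    [0,0,0],
  ],
  claw=[2,2,2,2,2],
)

```text
t: 4.15
position: [0.5262, -0.0063, 0.161]
tool_rot: [179.8, -0.7, 14.4]
wrist_force: [4.7, 0.4, -5.5]
width: 0.0111
```

```bash
python3 -c "
from h import *
go(L2W(-.194,0.0039,.161))"
```

```text
t 4.15 pos [ 0.5262 -0.0063  0.161 ] loc [-0.1439  0.0035  0.161 ] rpy [179.82  -0.72  14.37] F [ 4.7  0.4 -5.5] w 0.0111
delta frac [-0.0668 -0.0011 -0.0008] mm [-50.1  -0.8  -0.6] turn frac [ 0.001  -0.004   0.0027]
```

Emit:
send_rows(
  delta_pos=[
    [-0.02,0,0],
    [-0.018,0,0],
    [-0.012,0,0],
    [-0.01,0,0],
  ],
  turn=[
    [0,0,0],
    [0,0,0],
    [0,0,0],
    [0,0,0],
  ],
  claw=[2,2,2,2],
)

```text
t: 4.48
position: [0.4807, -0.0178, 0.1611]
tool_rot: [179.8, -1.0, 14.4]
wrist_force: [3.3, 0.1, -8.5]
width: 0.0109
```

```bash
python3 -c "
from h import *
go(L2W(-.194,0.0039,.161))"
```

```text
t 4.48 pos [ 0.4807 -0.0178  0.1611] loc [-0.1909  0.0033  0.1611] rpy [179.83  -1.    14.36] F [ 3.3  0.1 -8.5] w 0.0109
delta frac [-0.0041 -0.0008  0.    ] mm [-3.1 -0.6  0. ] turn frac [ 0.0009 -0.0055  0.0026]
```

Emit:
send_rows(
  delta_pos=[
    [-0.006,0,0],
    [-0.006,0,0],
    [-0.006,0,0],
  ],
  turn=[
    [0,0,0],
    [0,0,0],
    [0,0,0],
  ],
  claw=[2,2,2],
)

```text
t: 4.73
position: [0.478, -0.0185, 0.1614]
tool_rot: [179.5, -2.3, 14.5]
wrist_force: [21.9, 3.6, -31.4]
width: 0.0108
```

```bash
python3 -c "
from h import *
go(L2W(-.194,0.0039,.161))"
```

```text
t 4.73 pos [ 0.478  -0.0185  0.1614] loc [-0.1936  0.0033  0.1614] rpy [179.53  -2.29  14.51] F [ 21.9   3.6 -31.4] w 0.0108
delta frac [-0.0005 -0.0008  0.0005] mm [-0.4 -0.6  0.4] turn frac [ 0.0026 -0.0127  0.0034]
```

The drawer is on its stop: the force has risen to 22 N at handle local x -0.1936, and -0.194 was expected. I'll release it.

Emit:
send_rows(
  delta_pos=[
    [0.001,0,0],
    [0,0,0],
    [0,0,0],
    [0,0,0],
  ],
  turn=[
    [0,0,0],
    [0,0,0],
    [0,0,0],
    [0,0,0],
  ],
  claw=[11,20,30,30],
)

```text
t: 5.07
position: [0.4799, -0.0183, 0.1618]
tool_rot: [179.5, -2.4, 14.5]
wrist_force: [0.2, 0.8, 0.4]
width: 0.0261
```

```bash
python3 -c "
from h import *
go(L2W(-.194,0.0039,.25))"
```

```text
t 5.07 pos [ 0.4799 -0.0183  0.1618] loc [-0.1918  0.003   0.1618] rpy [179.48  -2.35  14.54] F [0.2 0.8 0.4] w 0.0261
delta frac [ 1.900e-03 -1.000e-04 -1.176e-01] mm [  1.4  -0.1 -88.2] turn frac [ 0.0028 -0.0131  0.0035]
```

Emit:
send_rows(
  delta_pos=[
    [0,0,-0.015],
    [0.001,0,-0.03],
    [0.001,0,-0.035],
    [0,0,-0.03],
    [0,0,-0.01],
  ],
  turn=[
    [0,0,0],
    [0,0,0],
    [0.002,-0.005,0.002],
    [0.0,-0.005,0.001],
    [0,-0.002,0],
  ],
  claw=[30,30,30,30,30],
)

```text
t: 5.48
position: [0.4758, -0.0193, 0.2548]
tool_rot: [179.9, 0.2, 13.8]
wrist_force: [0.9, -1.2, -0.8]
width: 0.0301
```

```bash
python3 -c "
from h import *
go(L2W(-.194,0.0039,.25))
im=cap('top','top3.png'); crop(im,200,150,400,300,'top3c.png',4)
im=cap('scene','scene3.png'); crop(im,220,150,400,300,'scene3c.png',4)"
```

```text
t 5.48 pos [ 0.4758 -0.0193  0.2548] loc [-0.196   0.003   0.2548] rpy [179.89   0.21  13.85] F [ 0.9 -1.2 -0.8] w 0.0301
delta frac [ 0.0027 -0.0012  0.0063] mm [ 2.  -0.9  4.8] turn frac [ 0.0006  0.0012 -0.0003]
```

View pics/top3c.png

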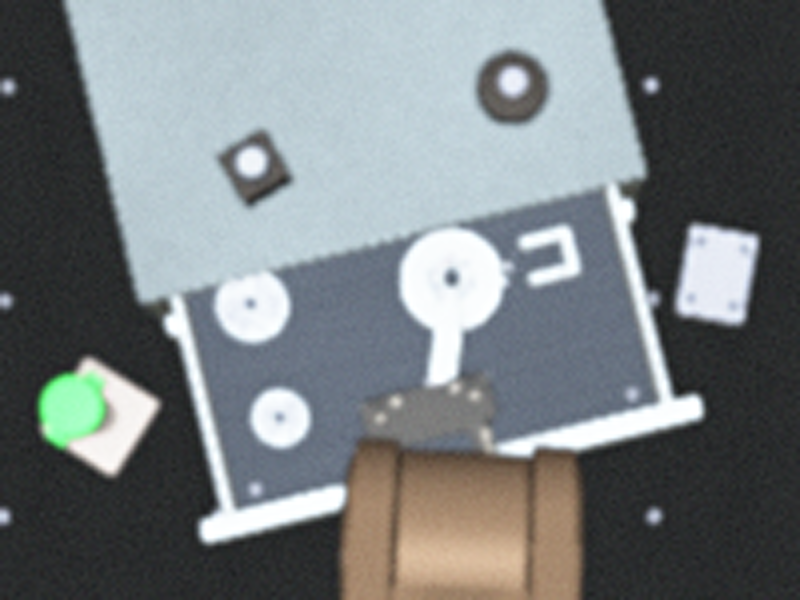

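View pics/scene3c.png

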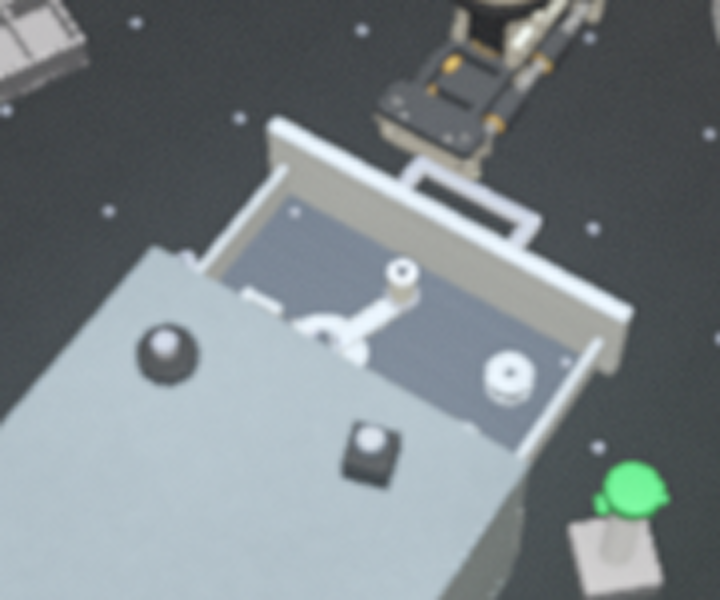

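The top view shows the drawer out, with the hub at crop (452,278) and the bar leading toward the front. The scene view shows the idler's top at crop (402,272). I'll measure both.

```bash
python3 -c "
from h import *
s=load('scene');t=load('top')
fs=lambda U,V,z=None:px2w(s,(U+.5)/4-.5+220,(V+.5)/4-.5+150,z)
ft=lambda U,V,z=None:px2w(t,(U+.5)/4-.5+200,(V+.5)/4-.5+150,z)
P=lambda n,p:print(n,p.round(4),W2L(p).round(4))
P('idler z169',fs(402,271,.170)); P('idler range',fs(402,271));P('rng edge',fs(392,274))
P('hub',ft(452,278,.135));P('hub rng',ft(440,290))
P('pulley front',ft(280,417,.14));P('pulley front rng',ft(290,417)); P('pulley b',ft(252,303))
P('bar',ft(443,365));P('barL',ft(430,383,.133));P('barR',ft(461,383,.133))
P('plate front L',ft(210,537,.19));P('plate R',ft(700,412,.19))
P('wallL',ft(195,380));P('wallR',ft(645,300))
P('cart',ft(100,415));P('bb',ft(718,274))
"
```

```text
idler z169 [ 0.5745 -0.0076  0.17  ] [-0.0974 -0.0093  0.17  ]
idler range [ 0.5755 -0.0065  0.1725] [-0.0961 -0.0085  0.1725]
rng edge [ 0.5816 -0.0109  0.1697] [-0.0912 -0.0142  0.1697]
hub [ 0.6497 -0.0109  0.135 ] [-0.0252 -0.0306  0.135 ]
hub rng [ 0.6421 -0.0032  0.1343] [-0.0307 -0.0213  0.1343]
pulley front [0.5606 0.0984 0.14  ] [-0.0854  0.0969  0.14  ]
pulley front rng [0.5611 0.0927 0.13  ] [-0.0863  0.0913  0.13  ]
pulley b [0.6332 0.1163 0.1424] [-0.0107  0.0969  0.1424]
bar [ 0.5937 -0.0052  0.1388] [-0.0782 -0.0115  0.1388]
barL [0.5826 0.0032 0.133 ] [-0.0869 -0.0008  0.133 ]
barR [ 0.5826 -0.0166  0.133 ] [-0.0917 -0.02    0.133 ]
plate front L [0.4846 0.1372 0.19  ] [-0.1499  0.1529  0.19  ]
plate R [ 0.561  -0.1631  0.19  ] [-0.1479 -0.157   0.19  ]
wallL [0.5836 0.1515 0.1501] [-0.0504  0.1429  0.1501]
wallR [ 0.6343 -0.1332  0.1458] [-0.0695 -0.1456  0.1458]
cart [0.5614 0.2111 0.1526] [-0.0576  0.2061  0.1526]
bb [ 0.6631 -0.1914  0.0331] [-0.0555 -0.209   0.0331]
```

The idler is at local (-0.097, -0.009) and the pivot at (-0.026, -0.032). That gives 71 mm and 23 mm between them, against 71 and 24 mm specified. I'll close the fingers and move to the +y side of the roller.

```bash
python3 -c "
from h import *
go(L2W(-.099,0.026,.25))"
```

```text
t 5.58 pos [ 0.4759 -0.0192  0.2535] loc [-0.1958  0.0031  0.2535] rpy [1.7989e+02 1.6000e-01 1.3880e+01] F [ 0.1 -0.2 -0.2] w 0.0303
delta frac [ 0.1291 -0.0305  0.0042] mm [ 96.9 -22.9   3.2] turn frac [ 0.0006  0.0009 -0.0001]
```

Emit:
send_rows(
  delta_pos=[
    [0.03,-0.0075,0],
    [0.035,-0.0075,0],
    [0.03,-0.0075,0],
    [0.015,-0.004,0],
    [0,0,0],
  ],
  turn=[
    [0,0,0],
    [0,0,0],
    [0,0,0],
    [0,0,0],
    [0,0,0],
  ],
  claw=[0,0,0,0,0],
)

```text
t: 6.0
position: [0.5513, 0.0202, 0.2501]
tool_rot: [-180.0, 0.3, 13.8]
wrist_force: [-0.4, 0.1, -0.5]
width: 0.0025
```

```bash
python3 -c "
from h import *
go(L2W(-.099,0.026,.25))"
```

```text
t 6.0 pos [0.5513 0.0202 0.2501] loc [-0.1132  0.0233  0.2501] rpy [-179.99    0.28   13.77] F [-0.4  0.1 -0.5] w 0.0025
delta frac [ 0.019  -0.0036 -0.    ] mm [14.2 -2.7 -0. ] turn frac [-0.0001  0.0016 -0.0007]
```

Emit:
send_rows(
  delta_pos=[
    [0.018,-0.0035,0.01],
    [0,0,0.01],
    [0,0,0],
  ],
  turn=[
    [0,0.0016,0],
    [0,0,0],
    [0,0,0],
  ],
  claw=[0,0,0],
)

```text
t: 6.25
position: [0.5614, 0.0245, 0.2322]
tool_rot: [180.0, 0.2, 13.7]
wrist_force: [-0.6, -0.9, -1.2]
width: 0.0005
```

```bash
python3 -c "
from h import *
go(L2W(-.099,0.026,.16))
im=cap('scene','scene4.png'); crop(im,220,150,400,300,'scene4c.png',4)"
```

```text
t 6.25 pos [0.5614 0.0245 0.2322] loc [-0.1024  0.025   0.2322] rpy [179.98   0.25  13.71] F [-0.6 -0.9 -1.2] w 0.0005
delta frac [ 0.0049 -0.0014  0.0962] mm [ 3.7 -1.1 72.2] turn frac [ 0.0001  0.0014 -0.001 ]
```

View pics/scene4c.png

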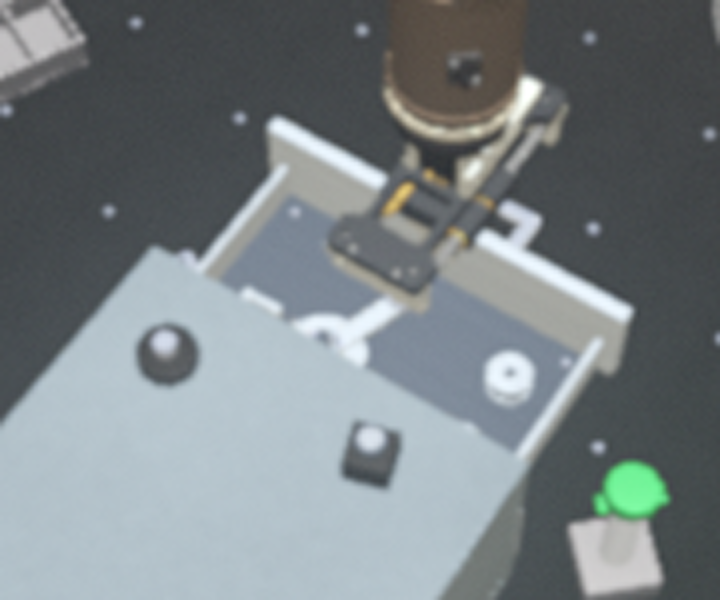

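The gripper hides the roller in this view, and its body clears the cabinet. I'll descend slowly and watch the force.

Emit:
send_rows(
  delta_pos=[
    [0.003,-0.005,0.02],
    [0.001,0,0.022],
    [0,0,0.022],
    [0,0,0.005],
  ],
  turn=[
    [0,0.0014,-0.001],
    [0,0,0],
    [0,0,0],
    [0,0,0],
  ],
  claw=[0,0,0,0],
)

```text
t: 6.63
position: [0.5611, 0.0262, 0.1818]
tool_rot: [180.0, -0.2, 13.7]
wrist_force: [-1.1, 0.5, 0.3]
width: 0.0005
```

```bash
python3 -c "
from h import *
go(L2W(-.099,0.028,.16))"
```

```text
t 6.63 pos [0.5611 0.0262 0.1818] loc [-0.1023  0.0267  0.1818] rpy [ 1.7999e+02 -1.6000e-01  1.3720e+01] F [-1.1  0.5  0.3] w 0.0005
delta frac [ 0.0043 -0.0017  0.029 ] mm [ 3.2 -1.3 21.8] turn frac [ 0.     -0.0009 -0.001 ]
```

Emit:
send_rows(
  delta_pos=[
    [0.005,-0.002,0.012],
    [0.001,0,0.015],
    [0,0,0.004],
    [0,0,0],
  ],
  turn=[
    [0,-0.001,-0.001],
    [0,0,0],
    [0,0,0],
    [0,0,0],
  ],
  claw=[0,0,0,0],
)

```text
t: 6.97
position: [0.5643, 0.0276, 0.1579]
tool_rot: [180.0, 0.0, 13.8]
wrist_force: [0.4, -0.7, 0.4]
width: 0.0004
```

```bash
python3 -c "
from h import *
go(L2W(-.099,0.0105,.16))"
```

```text
t 6.97 pos [0.5643 0.0276 0.1579] loc [-0.0988  0.0273  0.1579] rpy [1.800e+02 5.000e-02 1.383e+01] F [ 0.4 -0.7  0.4] w 0.0004
delta frac [-0.0002  0.0224 -0.0029] mm [-0.1 16.8 -2.1] turn frac [ 0.      0.0003 -0.0003]
```

Emit:
send_rows(
  delta_pos=[
    [0,0.008,-0.001],
    [0,0.009,-0.001],
    [0,0.008,0],
    [0,0.008,0],
    [0,0.008,0],
  ],
  turn=[
    [0,0,0],
    [0,0,0],
    [0,0,0],
    [0,0,0],
    [0,0,0],
  ],
  claw=[0,0,0,0,0],
)

```text
t: 7.38
position: [0.5712, 0.0004, 0.1601]
tool_rot: [-179.6, 0.1, 14.1]
wrist_force: [-4.6, 11.2, -0.8]
width: 0.0004
```

```bash
python3 -c "
from h import *
go(L2W(-.099,-.032,.16))"
```

```text
t 7.38 pos [5.712e-01 4.000e-04 1.601e-01] loc [-0.0987 -0.0007  0.1601] rpy [-1.7964e+02  1.1000e-01  1.4090e+01] F [-4.6 11.2 -0.8] w 0.0004
delta frac [-0.0005  0.0417 -0.0001] mm [-0.4 31.3 -0.1] turn frac [-0.002   0.0006  0.0011]
```

Emit:
send_rows(
  delta_pos=[
    [0,0.01,0],
    [0,0.01,0],
    [0,0.01,0],
    [0,0.01,0],
  ],
  turn=[
    [-0.002,0,0.001],
    [0,0,0],
    [0,0,0],
    [0,0,0],
  ],
  claw=[0,0,0,0],
)

```text
t: 7.72
position: [0.5761, -0.0223, 0.1601]
tool_rot: [-179.3, 0.3, 14.3]
wrist_force: [-0.3, 8.7, -0.6]
width: 0.0006
```

```bash
python3 -c "
from h import *
go(L2W(-.099,-.032,.16))"
```

```text
t 7.72 pos [ 0.5761 -0.0223  0.1601] loc [-0.0993 -0.0239  0.1601] rpy [-179.26    0.3    14.26] F [-0.3  8.7 -0.6] w 0.0006
delta frac [ 0.0004  0.0108 -0.    ] mm [ 0.3  8.1 -0. ] turn frac [-0.0041  0.0017  0.002 ]
```

Emit:
send_rows(
  delta_pos=[
    [0,0.009,0],
    [0,0.004,0],
    [0,0.001,0],
  ],
  turn=[
    [-0.003,0.001,0.002],
    [0,0,0],
    [0,0,0],
  ],
  claw=[0,0,0],
)

```text
t: 7.97
position: [0.5788, -0.0277, 0.1602]
tool_rot: [-179.3, 0.1, 14.1]
wrist_force: [-1.2, 8.8, -1.3]
width: 0.0006
```

```bash
python3 -c "
from h import *
go(L2W(-.099,-.032,.16))
im=cap('scene','scene5.png'); crop(im,220,150,400,300,'scene5c.png',4)
im=cap('top','top5.png'); crop(im,200,150,400,300,'top5c.png',4)
go(L2W(-.099,-.032,.16))"
```

```text
t 7.97 pos [ 0.5788 -0.0277  0.1602] loc [-0.098  -0.0298  0.1602] rpy [-1.7928e+02  6.0000e-02  1.4100e+01] F [-1.2  8.8 -1.3] w 0.0006
delta frac [-0.0013  0.0029  0.0002] mm [-1.   2.2  0.1] turn frac [-0.004   0.0003  0.0011]
t 8.07 pos [ 0.5786 -0.0271  0.1601] loc [-0.0981 -0.0293  0.1601] rpy [-1.7926e+02  8.0000e-02  1.4130e+01] F [-1.9  8.6 -1. ] w 0.0003
delta frac [-0.0012  0.0037  0.0001] mm [-0.9  2.7  0.1] turn frac [-0.0041  0.0004  0.0013]
```

View pics/scene5c.png

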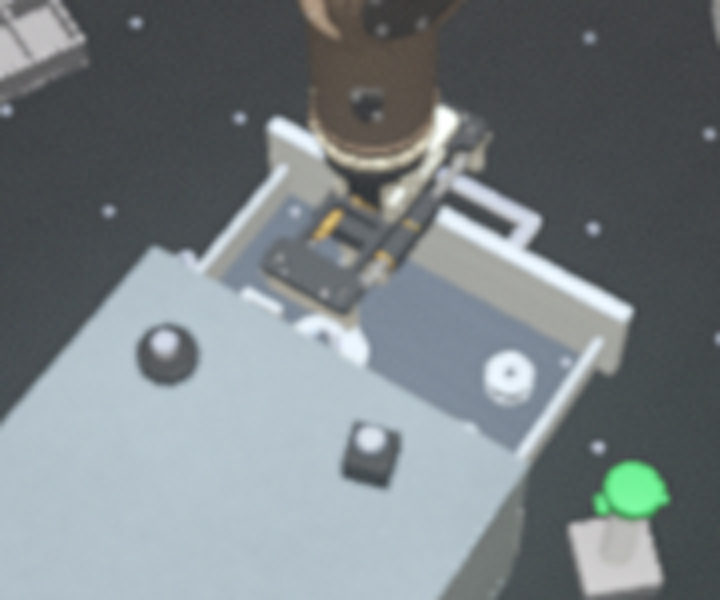

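View pics/top5c.png

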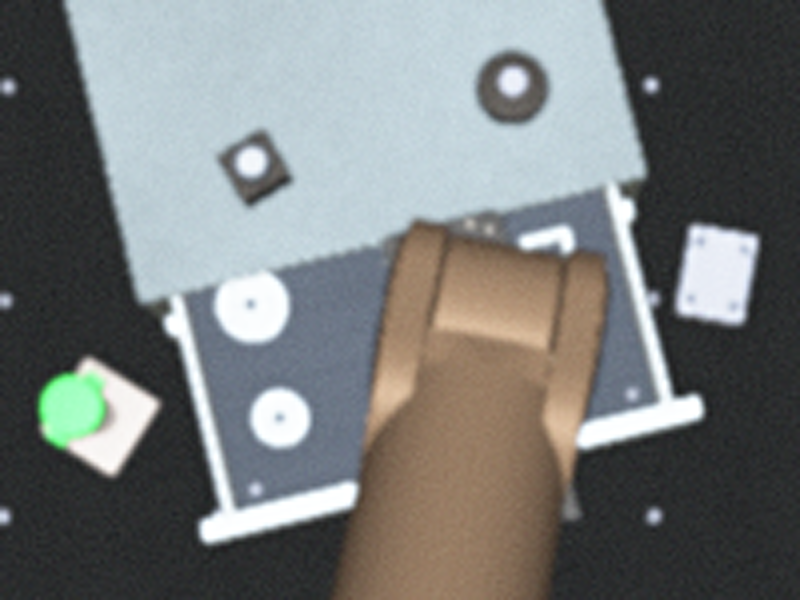

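By geometry the arm is at about 0.53-0.56 rad, past the click, with the expected force of about 9 N. The drawer and bystanders haven't moved. I'll push a few mm further for margin.

Emit:
send_rows(
  delta_pos=[
    [-0.001,0.005,0],
    [0,0.004,0],
    [0,0.002,0],
    [0,0.001,0],
  ],
  turn=[
    [-0.003,0,0.001],
    [0,0,0],
    [0,0,0],
    [0,0,0],
  ],
  claw=[0,0,0,0],
)

```text
t: 8.4
position: [0.5791, -0.027, 0.1601]
tool_rot: [-179.0, 0.1, 14.4]
wrist_force: [-3.3, 7.2, 1.6]
width: 0.0003
```

```bash
python3 -c "
from h import *
go(L2W(-.099,-.034,.16))"
```

```text
t 8.4 pos [ 0.5791 -0.027   0.1601] loc [-0.0976 -0.0293  0.1601] rpy [-1.7903e+02  1.0000e-01  1.4390e+01] F [-3.3  7.2  1.6] w 0.0003
delta frac [-0.0019  0.0063  0.    ] mm [-1.5  4.7  0. ] turn frac [-0.0054  0.0006  0.0027]
```

Emit:
send_rows(
  delta_pos=[
    [-0.001,0.008,0],
    [-0.001,0.006,0],
    [0,0.004,0],
    [0,0.003,0],
  ],
  turn=[
    [-0.005,0,0.002],
    [-0.004,0,0.002],
    [-0.003,0,0.001],
    [-0.002,0,0.001],
  ],
  claw=[0,0,0,0],
)

```text
t: 8.73
position: [0.5806, -0.0324, 0.1598]
tool_rot: [179.3, 0.1, 13.8]
wrist_force: [-0.1, 9.5, -1.6]
width: 0.0004
```

```bash
python3 -c "
from h import *
go(L2W(-.099,-.034,.16))"
```

```text
t 8.73 pos [ 0.5806 -0.0324  0.1598] loc [-0.0974 -0.0349  0.1598] rpy [1.7926e+02 1.1000e-01 1.3760e+01] F [-0.1  9.5 -1.6] w 0.0004
delta frac [-0.0021 -0.0012 -0.0003] mm [-1.6 -0.9 -0.2] turn frac [ 0.0041  0.0006 -0.0008]
```

```bash
python3 -c "
from h import *
im=cap('scene','scene6.png'); crop(im,260,190,340,250,'scene6c.png',9)
for i in range(5): im=cap('top','top6.png')
crop(im,200,150,400,300,'top6c.png',4)
go(L2W(-.099,-.034,.16)); print(manip.get_obs()['joint_vel'].round(2))"
```

```text
t 9.03 pos [ 0.5808 -0.0323  0.1599] loc [-0.0972 -0.0348  0.1599] rpy [1.7927e+02 9.0000e-02 1.3770e+01] F [ 0.9 10.  -2.6] w 0.0004
delta frac [-0.0024 -0.001  -0.0002] mm [-1.8 -0.8 -0.1] turn frac [ 0.0041  0.0005 -0.0007]
[ 0.08  0.03 -0.06  0.05 -0.02 -0.02  0.05]
```

View pics/scene6c.png

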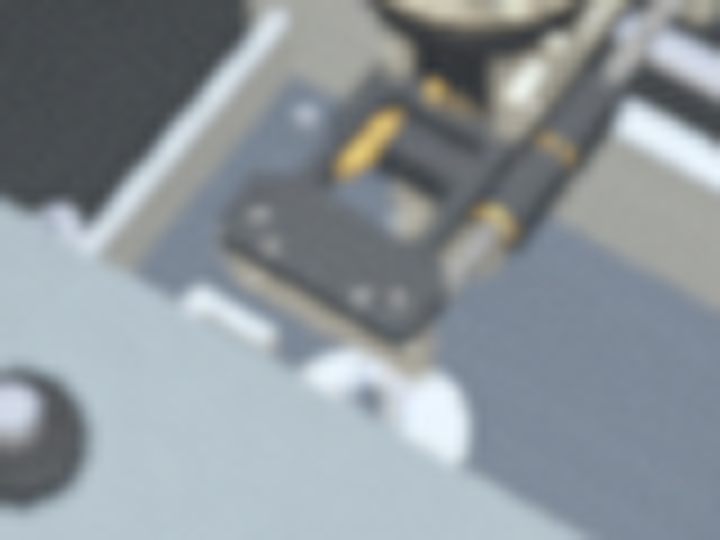

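View pics/top6c.png

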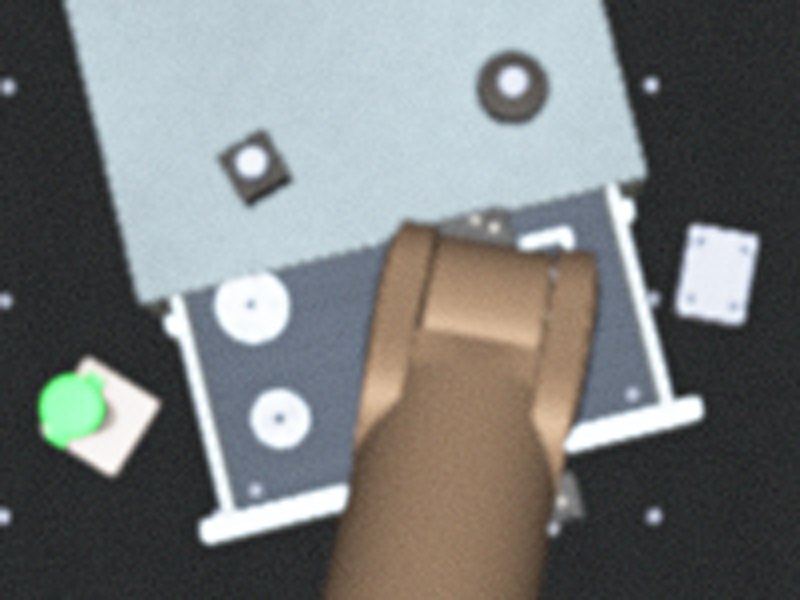

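The pose is steady (TCP y unchanged over 0.3 s) with a reaction of about 10 N. The bar no longer shows on the pulley side, and the bystanders and drawer haven't moved. I'm handing the job in.

```bash
python3 -c "
from h import *
print(manip.sign_off())"
```

```text
the job is handed in; nothing more can be done
None
```

I pulled the top drawer fully out and handed the job in with the closed fingers still holding the tensioner arm pushed back past its click. The clock read about 9 s of the 42 s allowed.

- **Drawer:** I gripped the handle and pulled until the force rose to about 22 N at the stop. The handle ended 193.6 mm in front of the carcass, and 194 mm is fully out. During that pull the wrist also read 31 N downward, which went back to zero when I let go.
- **Tensioner:** from the tool position, the idler travelled about 45 mm, or roughly 0.60 rad (give or take 0.05 rad). The click is over at 0.40 and the end stop is at 0.66. The tool held steady for 0.3 s with about 10 N against it, close to the 9 N given for the stop.
- **Other things:** in the last top view the cartridge, bearing block, thumbwheel and camera had not visibly moved. I did not look at the jar, dish, screwdriver and tray again, but the arm stayed well away from them after the start.
- **Not seen directly:** the gripper hides the roller in both cameras, so the arm's angle comes from position and force rather than from a picture. The pawl and the lower drawer were not checked separately.

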